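Clear the jars and hold the self-closing drawer open

TASK

The blue-capped and red-capped jars stand in the way of the self-closing parts drawer: stand them upright on the two empty circles on top of the cabinet, each wholly inside its circle, so that they make a neat row with the white-capped jar. Then pull the drawer out by its green handle until the red pointer is level with the yellow mark and keep it there: finish while still gripping the handle and holding the drawer at the mark. Do not disturb the white-capped jar, the screwdriver or the roll of tape.

Things in the scene. Friction and masses are not known exactly. Their poses are not given: they have to be found in the camera images.
- cabinet: low plywood small-parts cabinet fixed to the bench, 150 mm deep (x), 260 mm wide (y), 85 mm high, flat top; a flat wooden scale strip 6 mm high and 30 mm wide (y from 100 to 130 mm) runs 145 mm out from its front face (which is at x = -75 mm) along the bench; origin under the cabinet's centre on the bench; +z up, its own -x is the direction its drawer opens, +y towards the side with the scale strip
- drawer: the cabinet's plywood drawer with its green handle and red pointer, one moving piece; it slides straight out along the cabinet's own -x, at most 90 mm; a spring pulls it shut with 4 N when closed, rising 0.8 N for each 10 mm pulled, so it shuts again when let go. Closed, its origin coincides with the cabinet's, and its axes are parallel to the cabinet's
- handle (a point): centre of the green bar handle of the drawer: a horizontal bar 130 mm long along the cabinet's y, 14 mm thick (x) and 20 mm high, centre 80 mm above the bench (its upper face at 90 mm, 5 mm above the cabinet's top) and 55 mm in front of the cabinet's face when closed; 48 mm free between bar and face, except at two stand-offs 12 mm wide, 55 mm either side of the centre. Pinch it from above, the fingers in front of and behind the bar; moves with the drawer
- pointer (a point): middle of the red pointer, a 6 mm thick finger over the scale strip, 22 mm above the bench, fixed to the drawer at the handle's +y end: 115 mm to the cabinet's +y and level in x with the handle's centre
- mark_line (a point): middle of the yellow mark, a line 6 mm wide across the scale strip with a yellow tab at its outer end, 9 mm above the bench, axes parallel to the cabinet's; 30 to 65 mm farther out than the pointer of the closed drawer; it does not move
- circle_a_mid (a point): centre of an empty circle on the cabinet's flat top (85 mm above the bench): a black outline 68 mm in diameter. The three circles lie in one row along the cabinet's y, 85 mm apart, 65 mm behind the front face
- circle_b_mid (a point): centre of the other empty circle, like the first
- circle_c_mid (a point): centre of the circle on which the white-capped jar already stands
- jar_blue_mid (a point): amber jar with a blue screw cap, a plain upright cylinder 44 mm in diameter and 70 mm tall, 90 to 220 g, loose; starts on the bench in front of the drawer. This point is its centre, half-way up (35 mm above its underside)
- jar_red_mid (a point): amber jar with a red screw cap, a plain upright cylinder 44 mm in diameter and 70 mm tall, 90 to 220 g, loose; starts on the bench in front of the drawer. This point is its centre, half-way up (35 mm above its underside)
- jar_blue: the same blue-capped jar; origin at the centre of its underside
- jar_red: the same red-capped jar; origin at the centre of its underside
- jar_white_mid (a point): amber jar with a white screw cap, a plain upright cylinder 44 mm in diameter and 70 mm tall, 90 to 220 g, loose; stands on one of the three circles from the start and stays there. This point is its centre, half-way up (35 mm above its underside)
- driver_grip (a point): screwdriver with a yellow handle lying on the bench, about 200 mm long, to one side of the cabinet; leave alone. Point on its handle
- tape_mid (a point): grey roll of tape lying flat on the bench, 90 mm in diameter, 24 mm high, to one side of the cabinet; leave alone. This point is its centre
Things that resemble listed ones, but are neither listed nor needed, are in the scene too. Leave any pink or turquoise look-alike of the jar_red alone.

How it is judged (in metres and radians):
On the way:
1. both jars stand released on the two empty circles while the drawer is still shut (((horizontal distance between jar_blue_mid and circle_a_mid below 0.013 m and horizontal distance between jar_red_mid and circle_b_mid below 0.013 m) or (horizontal distance between jar_blue_mid and circle_b_mid below 0.013 m and horizontal distance between jar_red_mid and circle_a_mid below 0.013 m)) and angle between each of jar_blue_mid, jar_red_mid, jar_white_mid's own z axis and vertical below 0.12 rad and height (world z) of jar_blue_mid between 0.112 and 0.128 m and height (world z) of jar_red_mid between 0.112 and 0.128 m and height (world z) of jar_white_mid between 0.112 and 0.128 m and linear speed of each of jar_blue, jar_red below 0.02 m/s and contact force between the fingers and jar_blue below 0.1 N and contact force between the fingers and jar_red below 0.1 N and x of pointer in the frame of cabinet above -0.138 m), for 0.2 s.
At the end, for the whole second after the job is handed in: Blue and red jars upright and released on the two empty circles, all three jars within 13 mm of their circles' centres; the pointer at rest within 7 mm of the mark along the travel, the fingers still holding the drawer (over 2 N) by its handle (((horizontal distance between jar_blue_mid and circle_a_mid below 0.013 m and horizontal distance between jar_red_mid and circle_b_mid below 0.013 m) or (horizontal distance between jar_blue_mid and circle_b_mid below 0.013 m and horizontal distance between jar_red_mid and circle_a_mid below 0.013 m)) and angle between each of jar_blue_mid, jar_red_mid, jar_white_mid's own z axis and vertical below 0.12 rad and height (world z) of jar_blue_mid between 0.112 and 0.128 m and height (world z) of jar_red_mid between 0.112 and 0.128 m and height (world z) of jar_white_mid between 0.112 and 0.128 m and linear speed of each of jar_blue, jar_red below 0.02 m/s and contact force between the fingers and jar_blue below 0.1 N and contact force between the fingers and jar_red below 0.1 N and x of pointer in the frame of mark_line between -0.007 and 0.007 m and linear speed of drawer below 0.01 m/s and contact force between the fingers and drawer above 2 N and distance between the grasp point and handle below 0.09 m and horizontal distance between jar_white_mid and circle_c_mid below 0.013 m); the arm keeps its last pose, push and grip.
It fails at once if the white-capped jar is disturbed (moved over 12 mm) (distance of jar_white_mid from where it was at the start of the episode above 0.012 m).
It fails at once if the screwdriver is disturbed (moved over 20 mm) (distance of driver_grip from where it was at the start of the episode above 0.02 m).
It fails at once if the roll of tape is disturbed (moved over 20 mm) (distance of tape_mid from where it was at the start of the episode above 0.02 m).
It also fails if it takes over 64 s, if anything falls off the work surface, if the arm or the gripper's body presses on something with over 40 N, if the wrist force passes 120 N, or if a joint passes its speed limit or range.

ROBOT

A 6-joint arm with a two-finger parallel gripper is mounted at the origin on the work surface. World frame = base frame: x ahead of the robot, y to its left, z up, the work surface at z = 0. Lengths are in mm, angles in rad, forces in N, time in s.
With the tool pointing down it reaches from about 375 to 900 mm from the base axis. Payload 3.1 kg.
Tool frame: the origin (TCP) lies between the finger pads; the fingertips stand 19 mm ahead of it and the grasp point (between the pads) is the TCP; y points along the fingers, x is the direction in which the jaws open and shut, and the axes are right-handed (so a half turn about y gives the same grasp; the last joint's range is limited). The gripper opens to 87 mm and grips with 3 to 60 N. Pads are 19 mm wide; open, the fingers measure 117 mm over their backs; the gripper's body (75 mm by 190 mm) begins 51 mm behind the grasp point.
Start: joints at [1.109, 0.527, 1.433, -0, 1.181, -0.178], TCP at [174.963, 599.987, 241.548] pointing down, gripper open.
Joint ranges: [-3.08, 3.08], [-0.75, 2.2], [0.22, 2.44], [-1.43, 4.57], [0, 2.65], [-2.85, 2.85]. Speed limits (rad/s): [2.79, 2.79, 3.14, 3.14, 3.14, 3.14].

INTERFACE

Orientations are given as a unit quaternion [x, y, z, w].
In Python, from station import bot gives the robot as it stands. The module is installed in compiled form; this text tells all that it offers.
- The arm moves only by the shell command python3 -m creep 'ROWS' [FORCE]. ROWS is a JSON object of lists of equal length, an entry for each row: "translation": the shift along the tool's x, y, z in cm, a list of three; "dr": the turn, a rotation vector about the tool's x, y, z in rad, a list of three; "jaw": the opening, from 0 (shut) to 1 (fully open). In form: {"translation": [[tx, ty, tz], ...], "dr": [[wx, wy, wz], ...], "jaw": [jaw, ...]}. A call has 1 to 12 rows; each row shifts and turns the commanded pose from where the row before left it, along the tool's axes as they then stand; what a row does not reach is not made up. A row lasts 1/12 s, in which the tool goes at most 41.7 mm and 7.16 degrees, less where a joint would pass 70% of its speed; a pose out of reach is approached as far as the arm can. A call is refused whole if a number of a shift passes 4.17 or a number of a turn 0.125, either way. A call with a gripper value outside its range is refused whole. The fingers move at their own pace and stop on an object; FORCE is the grip in N (left out, the last holds). Time passes only in rows, so rows that do not move let the fingers close. It gives the time, the measured TCP pose, the force and the opening at its end, in the units of the state.
- bot.get_state(): the state, without advancing time (a new reading comes with each control period).
- bot.grab_frame(name): name is "scene" or "top" or "wrist"; returns the picture (400x640x3 uint8, red, green, blue); there is no depth.
- bot.calibration(name): a dict with "mtx" (3x3 intrinsics, pixels), "rvec" (rotation vector, rad) and "tvec" (3), from world to camera coordinates, as OpenCV has them. Camera axes: x right, y down, z forward; pixel columns grow to the right and rows downward; lengths in mm; the calibration is good to about 2 mm. A picture is of the moment at which its call begins: read the wrist's pose just before it. calibration takes no time and is no camera call; for the wrist camera it gives the pose at the moment of the call.
- bot.sign_off(): hands the job in, once; it reports no verdict.
The state is a dict: "time": time; "q": joint angles; "qvel": joint speeds; "effort": joint torques, N m; "tool_pos": TCP position; "tcp_rot": TCP orientation; "contact_force": force on the tool from outside, world axes, zero at the start; "torque": the same for the moment, N m; "finger_gap": finger opening in mm.
Only numpy, scipy, OpenCV 4.12 (cv2) and the standard library are available. Lean on these libraries where they do the work, as an engineer would, in place of code of your own. Each camera call takes 0.05 s, during which the arm holds its last target.

## Working session

There is one attempt and no reset: what is moved stays moved. The work goes in short steps, Python scripts to look and compute and a shell command to move; the robot and the scene stay as the last step left them, time stands still between calls to the robot, and variables do not carry over. Pictures are saved under pics/ and viewed, and the job is handed in when it is done.

```bash
mkdir -p pics
python3 - <<'E'
from station import bot
import cv2
s=bot.get_state(); print(s)
for n in ["scene","top","wrist"]:
    im=bot.grab_frame(n); cv2.imwrite(f"pics/{n}0.png",im[:,:,::-1])
    c=bot.calibration(n); print(n,c)
E
```

```text
{'time': 0.0, 'q': array([ 1.10850481e+00,  5.28450775e-01,  1.43392507e+00,  7.17281951e-06,
        1.18137670e+00, -1.78492910e-01]), 'qvel': array([-1.53720059e-05, -9.00883858e-04, -1.23826595e-03,  3.69064311e-04,
       -4.64492396e-04,  3.87472396e-04]), 'effort': array([-3.21153275e-03, -4.40046072e+01, -1.76592207e+01,  6.31632912e-02,
        5.83018397e-02, -1.61461403e-04]), 'tool_pos': array([174.65153088, 599.3735391 , 240.57380051]), 'tcp_rot': array([ 0.56602697,  0.42357817, -0.42494538, -0.56534629]), 'contact_force': array([-0.62275017,  1.04340884, -0.07588199]), 'torque': array([-0.02116797,  0.05552306,  0.00952202]), 'finger_gap': 87.44727179925692}
scene {'mtx': array([[517.89003783,   0.        , 311.31497838],
       [  0.        , 517.89003783, 200.40167868],
       [  0.        ,   0.        ,   1.        ]]), 'rvec': array([ 1.54322583,  2.16196098, -0.768251  ]), 'tvec': array([ 176.38852325, -318.73004978, 1910.69601473])}
top {'mtx': array([[497.25374668,   0.        , 324.61053094],
       [  0.        , 497.25374668, 196.43021855],
       [  0.        ,   0.        ,   1.        ]]), 'rvec': array([ 2.16482782, -2.20895173,  0.11070469]), 'tvec': array([   3.23031424,  537.64916608, 1225.34777918])}
wrist {'mtx': array([[294.30340121,   0.        , 315.18920602],
       [  0.        , 294.30340121, 202.27605732],
       [  0.        ,   0.        ,   1.        ]]), 'rvec': array([-2.3132015 , -1.73339216, -0.25976258]), 'tvec': array([-624.53403505,  -34.13141194,  390.72493657])}
```

View pics/scene0.png

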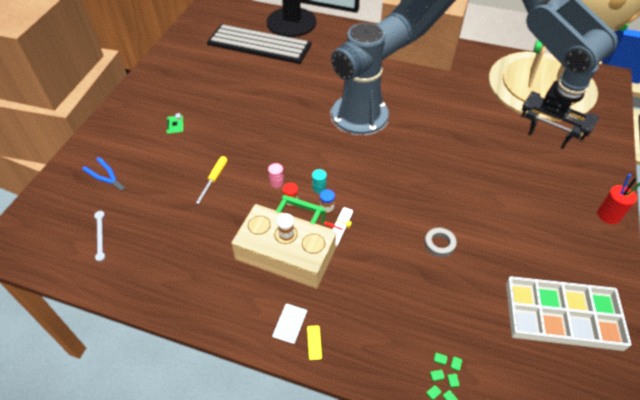

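View pics/top0.png

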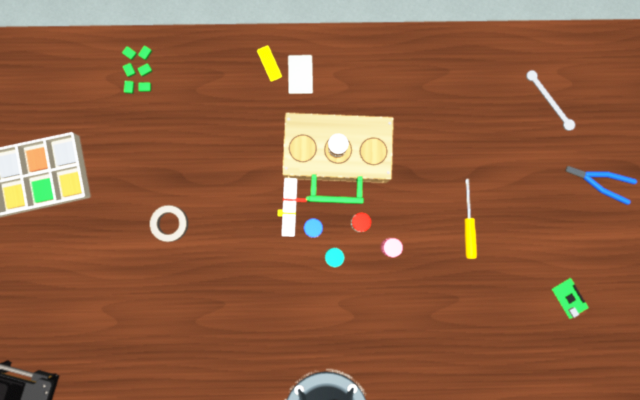

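View pics/wrist0.png

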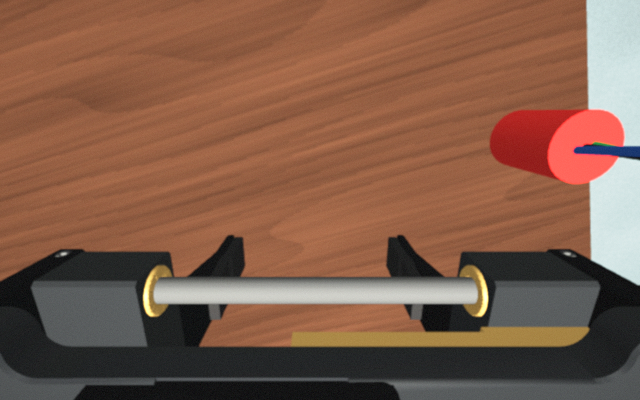

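Run:
```python
import cv2
im=cv2.imread("pics/top0.png"); c=im[120:330,230:480]; cv2.imwrite("pics/top0c.png",cv2.resize(c,None,fx=2.8,fy=2.8,interpolation=cv2.INTER_CUBIC))
```

```text
(no output)
```

View pics/top0c.png

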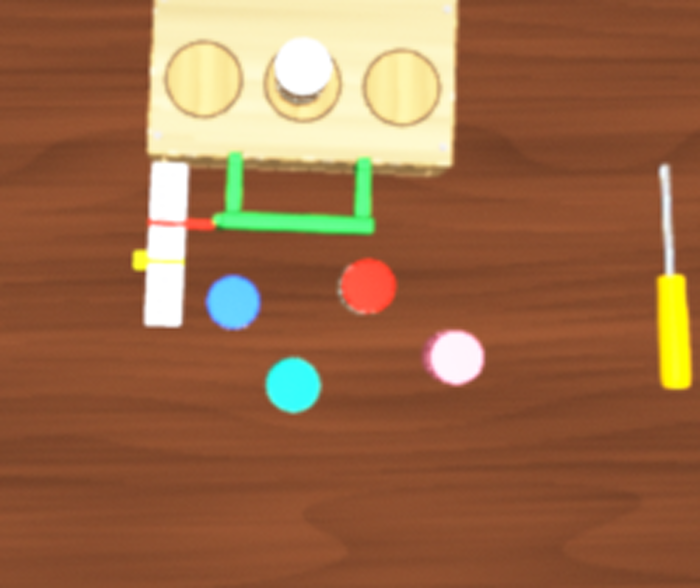

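```bash
cat > h.py <<'E'
import numpy as np, cv2
from station import bot
from scipy.spatial.transform import Rotation as R
def ray(name,px,z,cal=None):
    c=cal or bot.calibration(name)
    u=cv2.undistortPoints(np.array([[px]],float),c["mtx"],None)[0,0]
    Rm=cv2.Rodrigues(c["rvec"])[0]; o=-Rm.T@c["tvec"].ravel(); d=Rm.T@np.array([u[0],u[1],1])
    return o+d*(z-o[2])/d[2]
def proj(name,P,cal=None):
    c=cal or bot.calibration(name)
    return cv2.projectPoints(np.array(P,float).reshape(-1,3),c["rvec"],c["tvec"],c["mtx"],None)[0][:,0]
E
python3 - <<'E'
from h import *
s=bot.get_state(); Rm=R.from_quat(s["tcp_rot"]).as_matrix(); print(Rm.round(3))
f=lambda x,y:(x/2.8+230-.3,y/2.8+120-.3)
for n,p,z in [("blue",(233,302),70),("red",(368,286),70),("turq",(293,385),70),("pink",(456,357),70),
 ("cA",(204,79),85),("cB",(402,88),85),("cWhitebot",(303,84),85),("whitecap",(303,67),155),
 ("hL",(216,220),90),("hR",(374,227),90),("ptr",(182,224),25),("mark",(165,262),6),("cabFL",(149,154),85),("cabFR",(452,165),85),("cabBL",(155,0),85),("driver",(674,330),10)]:
    print(n,ray("top",f(*p),z).round(1))
E
```

```text
[[ 0.28  -0.001 -0.96 ]
 [ 0.96  -0.002  0.28 ]
 [-0.002 -1.     0.   ]]
blue [459.2  22.9  70. ]
red [470.6 -93.3  70. ]
turq [387.5 -27.   70. ]
pink [ 408.3 -167.2   70. ]
cA [650.3  44.   85. ]
cB [ 639.4 -125.8   85. ]
cWhitebot [644.4 -40.8  85. ]
whitecap [645.8 -37.8 155. ]
hL [528.4  35.8  90. ]
hR [519.8 -98.   90. ]
ptr [530.7  67.4  25. ]
mark [498.   84.1   6. ]
cabFL [586.4  92.   85. ]
cabFR [ 572.1 -166.7   85. ]
cabBL [719.9  85.   85. ]
driver [ 427.1 -374.5   10. ]
```

```bash
python3 -m creep '{"translation":[[0,0,0],[0,0,0],[-1.5,0,-0.9],[-3.1,0,-1.78],[-3.1,0,-1.78],[-3.1,0,-1.78],[-3.1,0,-1.78],[-3.1,0,-1.78],[-3.1,0,-1.78],[-3.1,0,-1.78],[-3.1,0,-1.78],[-3.1,0,-1.78]],"dr":[[0,-0.11,0],[0,-0.11,0],[0,0,0],[0,0,0],[0,0,0],[0,0,0],[0,0,0],[0,0,0],[0,0,0],[0,0,0],[0,0,0],[0,0,0]],"jaw":[1,1,1,1,1,1,1,1,1,1,1,1]}' 20
python3 -m creep '{"translation":[[-3.1,0,-1.78],[-3.1,0,-1.78],[-3.1,0,-1.78],[-3.1,0,-1.78],[-3.1,0,-1.78],[-3.1,0,-1.78],[-3.1,0,-1.78],[-3.1,0,-1.78],[-1.5,0,-0.9],[0,0,0],[0,0,0]],"dr":[[0,0,0],[0,0,0],[0,0,0],[0,0,0],[0,0,0],[0,0,0],[0,0,0],[0,0,0],[0,0,0],[0,0,0],[0,0,0]],"jaw":[0.8,0.8,0.8,0.8,0.8,0.8,0.8,0.8,0.8,0.8,0.8]}'
python3 - <<'E'
from h import *
s=bot.get_state(); print(s["time"],s["tool_pos"],s["q"],R.from_quat(s["tcp_rot"]).as_matrix().round(3))
c=bot.calibration("wrist"); im=bot.grab_frame("wrist"); cv2.imwrite("pics/w1.png",im[:,:,::-1]); np.save("w1.npy",c,allow_pickle=True)
E
```

```text
time: 1.15
tool_pos: [325.4, 294.2, 241.5]
tcp_rot: [0.516, 0.484, -0.484, -0.516]
contact_force: [0.5, -0.3, 0.1]
finger_gap: 87.1
time: 2.07
tool_pos: [459.4, 23.0, 241.3]
tcp_rot: [-0.516, -0.483, 0.483, 0.517]
contact_force: [-0.2, 0.5, -0.3]
finger_gap: 69.6
2.0667 [459.37257169  23.01959985 241.27155093] [-1.93915395e-01  3.07251614e-01  1.83166327e+00  4.56646875e-04
  1.00367825e+00 -1.69860839e+00] [[ 0.066 -0.001 -0.998]
 [ 0.998  0.001  0.066]
 [ 0.001 -1.     0.001]]
```

View pics/w1.png

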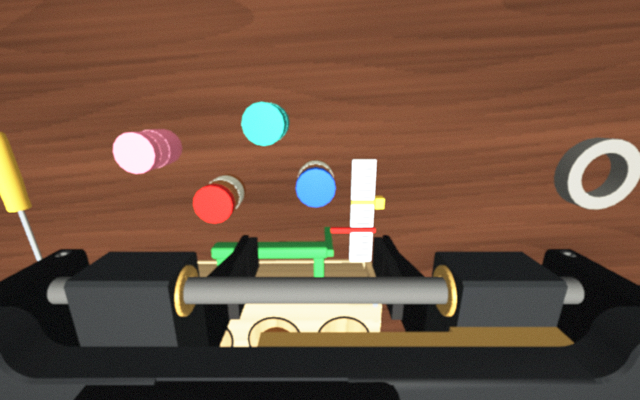

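Run:
```python
from h import *
c=np.load("w1.npy",allow_pickle=True).item()
for n,p,z in [("blue",(316,187),70),("red",(214,203),70),("turq",(264,123),70),("pink",(134,153),70),("ptr",(362,231),25),("mark",(363,204),6),("tape",(601,174),24),("stripend",(363,159),6)]:
    print(n,ray("wrist",p,z,c).round(1))
im=cv2.imread("pics/w1.png"); cv2.imwrite("pics/w1c.png",cv2.resize(im[140:290,190:400],None,fx=3.5,fy=3.5,interpolation=cv2.INTER_CUBIC))
```

```text
blue [456.8  24.7  70. ]
red [467.4 -90.   70. ]
turq [385.5 -24.2  70. ]
pink [ 406.8 -165.1   70. ]
ptr [531.6  80.4  25. ]
mark [500.6  85.3   6. ]
tape [475.7 378.5  24. ]
stripend [440.   86.5   6. ]
```

View pics/w1c.png

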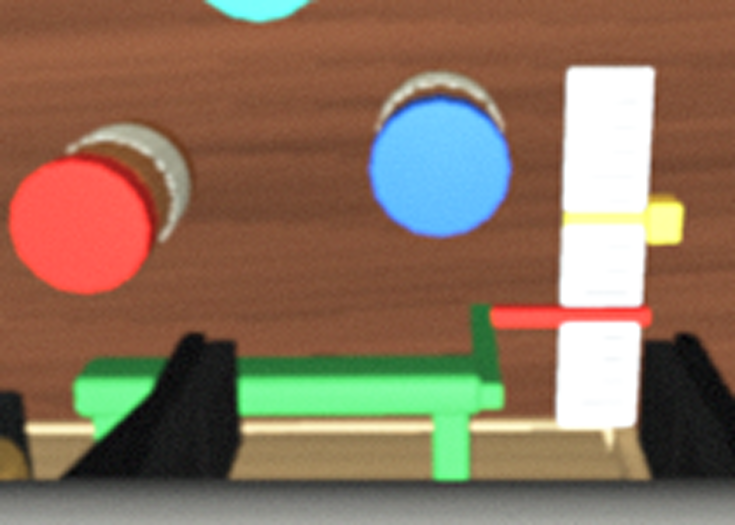

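```bash
python3 -m creep '{"translation":[[0.1,1.5,0.13],[0,3,0],[0,3,0],[0,3,0],[0,3,0],[0,3,0],[0,1.6,0],[0,1.0,0],[0,0,0],[0,0,0],[0,0,0],[0,0,0]],"dr":[[0,0,0],[0,0,0],[0,0,0],[0,0,0],[0,0,0],[0,0,0],[0,0,0],[0,0,0],[0,0,0],[0,0,0],[0,0,0],[0,0,0]],"jaw":[0.8,0.8,0.8,0.8,0.8,0.8,0.8,0.8,0.8,0.3,0.3,0.3]}' 20
python3 -m creep '{"translation":[[0,0,0],[0,0,0],[0,0,0]],"dr":[[0,0,0],[0,0,0],[0,0,0]],"jaw":[0.3,0.3,0.3]}' 20
```

```text
time: 3.12
tool_pos: [458.6, 25.2, 51.5]
tcp_rot: [0.516, 0.484, -0.484, -0.515]
contact_force: [-1.1, -0.0, 0.6]
finger_gap: 56.6
time: 3.37
tool_pos: [458.7, 24.7, 51.4]
tcp_rot: [0.516, 0.484, -0.483, -0.515]
contact_force: [-0.6, -0.4, 5.9]
finger_gap: 43.9
```

```bash
python3 -m creep '{"translation":[[0,-1,0],[0,-2.5,0],[0,-2.5,0],[0,-2.5,0],[0,-2.5,0],[0,-1.5,0],[0,-0.5,0],[0,0,0]],"dr":[[0,0,0],[0,0,0],[0,0,0],[0,0,0],[0,0,0],[0,0,0],[0,0,0],[0,0,0]],"jaw":[0.3,0.3,0.3,0.3,0.3,0.3,0.3,0.3]}' 25
python3 -m creep '{"translation":[[0.2,0,-1],[0.4,0,-2.2],[0.4,0,-2.2],[0.4,0,-2.2],[0.4,0,-2.2],[0.4,0,-2.2],[0.4,0,-2.2],[0.4,0,-2.2],[0.2,0,-1.6],[0,0,-1],[0,0,0],[0,0,0]],"dr":[[0,0,0],[0,0,0],[0,0,0],[0,0,0],[0,0,0],[0,0,0],[0,0,0],[0,0,0],[0,0,0],[0,0,0],[0,0,0],[0,0,0]],"jaw":[0.3,0.3,0.3,0.3,0.3,0.3,0.3,0.3,0.3,0.3,0.3,0.3]}' 25
python3 - <<'E'
from h import *
for n in ["wrist","top","scene"]:
    c=bot.calibration(n); im=bot.grab_frame(n); cv2.imwrite(f"pics/{n}2.png",im[:,:,::-1]); np.save(f"{n}2.npy",c,allow_pickle=True)
    if n=="top": cv2.imwrite("pics/top2c.png",cv2.resize(im[90:290,230:480,::-1],None,fx=2.8,fy=2.8,interpolation=cv2.INTER_CUBIC))
    if n=="scene": cv2.imwrite("pics/scene2c.png",cv2.resize(im[100:300,200:400,::-1],None,fx=3,fy=3,interpolation=cv2.INTER_CUBIC))
E
```

```text
time: 4.03
tool_pos: [458.7, 24.6, 181.7]
tcp_rot: [0.517, 0.484, -0.483, -0.515]
contact_force: [0.4, 0.5, -1.3]
finger_gap: 43.6
time: 5.03
tool_pos: [649.2, 44.7, 178.0]
tcp_rot: [-0.515, -0.483, 0.485, 0.517]
contact_force: [-0.7, 1.0, -1.2]
finger_gap: 43.4
```

View pics/wrist2.png

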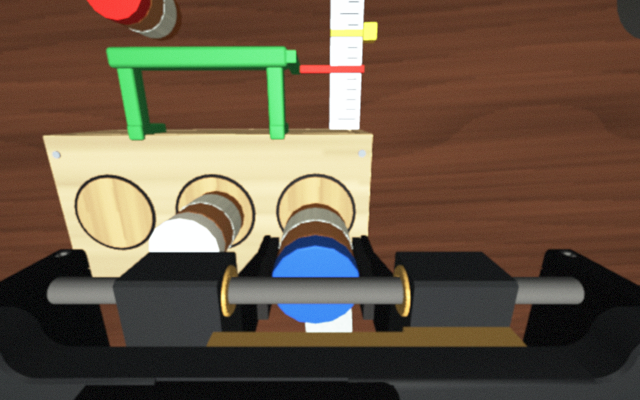

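View pics/top2c.png

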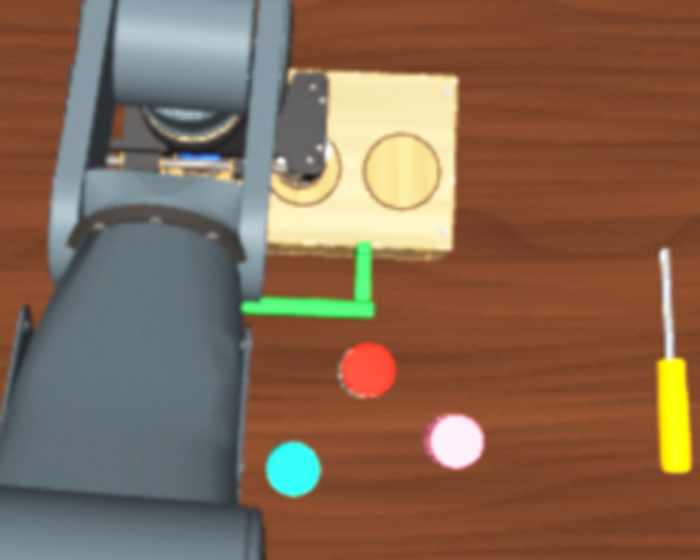

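View pics/scene2c.png

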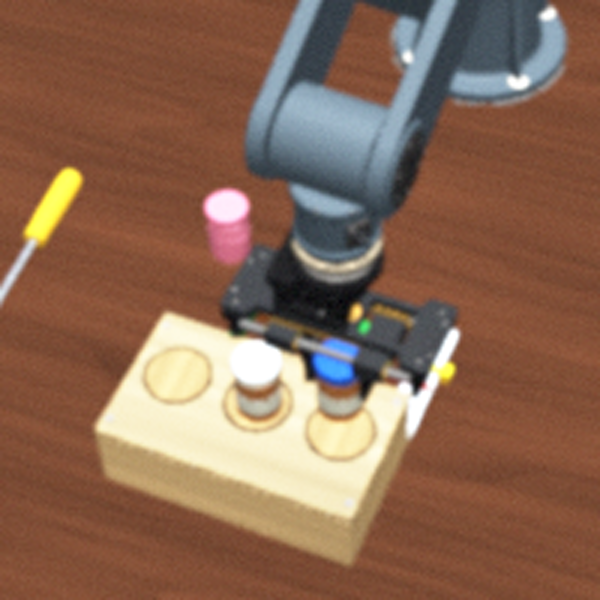

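Run:
```python
from h import *
c=np.load("wrist2.npy",allow_pickle=True).item()
for n,p,z in [("jarcap_front-top",(316,265),0),("cA L",(277,204),85),("cA R",(354.5,208),85),("cA top",(315,175),85),("cWL",(176,205),85),("cB L",(76,209),85),("cB R",(154,216),85),("cB top",(110,176),85),("cB bot",(118,248),85),("blue cap",(315,281),181.7-51.4+70-3),("ptr",(340,69),25),("mark",(347,32),6)]:
    print(n,ray("wrist",p,z,c).round(1))
Rz=np.array([[.0]])
im=cv2.imread("pics/wrist2.png")
# overlay: projected 68mm circle at guess A, jar bottom
th=np.linspace(0,2*np.pi,60)
for ce,r,z,col in [((650.3,44),34,85,(255,0,0)),((639.4,-125.8),34,85,(0,0,255)),((649.2,44.7),22,127,(0,255,0))]:
    P=[(ce[0]+r*np.cos(t),ce[1]+r*np.sin(t),z) for t in th]
    cv2.polylines(im,[proj("wrist",P,c).round().astype(int)],True,col,1)
cv2.imwrite("pics/w2o.png",cv2.resize(im[150:340,50:390],None,fx=2.3,fy=2.3))
```

```text
jarcap_front-top [745.3  40.    0. ]
cA L [639.2  13.8  85. ]
cA R [647.   78.5  85. ]
cA top [616.7  47.1  85. ]
cWL [634.6 -70.8  85. ]
cB L [ 632.6 -155.4   85. ]
cB R [643.  -91.3  85. ]
cB top [ 606.6 -119.3   85. ]
cB bot [ 670.4 -129.5   85. ]
blue cap [644.8  45.3 197.3]
ptr [531.3  75.8  25. ]
mark [497.1  85.4   6. ]
```

View pics/w2o.png

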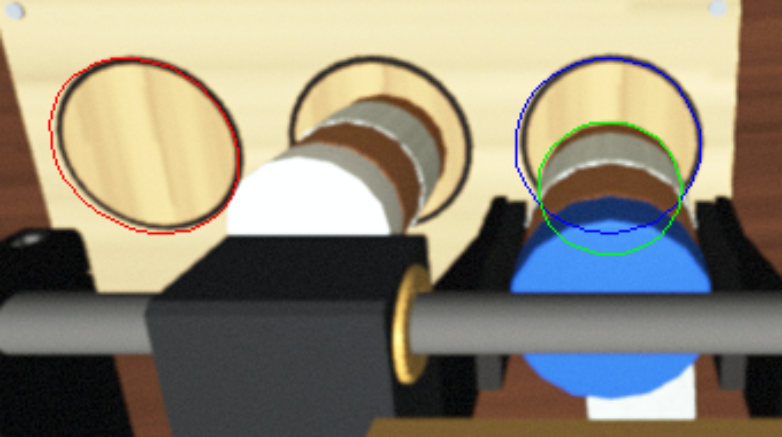

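```bash
python3 -m creep '{"translation":[[0.1,1,0],[0,1.2,0],[0,0.8,0],[0,0.4,0],[0,0.2,0],[0,0,0],[0,0,0]],"dr":[[0,0,0],[0,0,0],[0,0,0],[0,0,0],[0,0,0],[0,0,0],[0,0,0]],"jaw":[0.3,0.3,0.3,0.3,0.3,0.3,0.3]}' 25
```

```text
time: 5.77
tool_pos: [650.0, 45.5, 144.5]
tcp_rot: [0.516, 0.484, -0.484, -0.516]
contact_force: [-0.0, -0.3, -1.5]
finger_gap: 43.3
```

```bash
python3 -m creep '{"translation":[[0,0.3,0],[0,0.2,0],[0,0.15,0],[0,0.1,0],[0,0,0],[0,0,0]],"dr":[[0,0,0],[0,0,0],[0,0,0],[0,0,0],[0,0,0],[0,0,0]],"jaw":[0.3,0.3,0.3,0.3,0.3,0.3]}' 25
```

```text
time: 6.27
tool_pos: [649.9, 45.6, 137.0]
tcp_rot: [-0.516, -0.484, 0.484, 0.516]
contact_force: [0.2, 0.6, -2.5]
finger_gap: 43.2
```

```bash
python3 -m creep '{"translation":[[0,0.05,0],[0,0.05,0],[0,0,0],[0,0,0]],"dr":[[0,0,0],[0,0,0],[0,0,0],[0,0,0]],"jaw":[0.3,0.3,0.3,0.3]}' 25
```

```text
time: 6.6
tool_pos: [650.0, 45.6, 136.5]
tcp_rot: [0.516, 0.484, -0.484, -0.516]
contact_force: [-0.6, -0.6, 1.8]
finger_gap: 43.5
```

Contact. Release gently and rise.

```bash
python3 -m creep '{"translation":[[0,0,0],[0,0,0],[0,0,0],[0,-0.5,0],[0,-1.5,0],[0,-2.5,0],[0,-2.5,0],[0,-2.5,0],[0,-2,0],[0,-1,0],[0,0,0]],"dr":[[0,0,0],[0,0,0],[0,0,0],[0,0,0],[0,0,0],[0,0,0],[0,0,0],[0,0,0],[0,0,0],[0,0,0],[0,0,0]],"jaw":[0.6,0.7,0.7,0.7,0.7,0.7,0.7,0.7,0.7,0.7,0.7]}' 25
python3 - <<'E'
from h import *
c=bot.calibration("wrist");im=bot.grab_frame("wrist"); 
np.save("w3.npy",c,allow_pickle=True)
cv2.imwrite("pics/w3.png",im[:,:,::-1])
s=bot.get_state();d=np.array([468.6,-91.6])-s["tool_pos"][:2]; Rm=R.from_quat(s["tcp_rot"]).as_matrix(); print(s["time"],Rm.T@[*d,0],s["tool_pos"])
E
```

```text
time: 7.52
tool_pos: [651.5, 45.5, 264.3]
tcp_rot: [0.517, 0.485, -0.482, -0.514]
contact_force: [0.4, 0.2, 0.0]
finger_gap: 60.7
7.5667 [-148.46436108   -0.43397     172.6534882 ] [650.36381736  45.56047728 262.1763059 ]
```

View pics/w3.png

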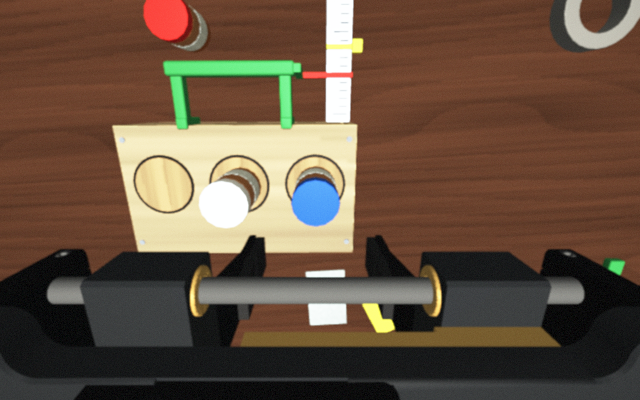

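```bash
python3 -m creep '{"translation":[[-1,0,1.2],[-2,0,2.3],[-2,0,2.3],[-2,0,2.3],[-2,0,2.3],[-2,0,2.3],[-2,0,2.3],[-1.2,0,1.47],[-0.65,0,0.8],[0,0,0],[0,0,0]],"dr":[[0,0,0],[0,0,0],[0,0,0],[0,0,0],[0,0,0],[0,0,0],[0,0,0],[0,0,0],[0,0,0],[0,0,0],[0,0,0]],"jaw":[0.8,0.8,0.8,0.8,0.8,0.8,0.8,0.8,0.8,0.8,0.8]}'
python3 - <<'E'
from h import *
c=bot.calibration("wrist");im=bot.grab_frame("wrist"); 
np.save("w4.npy",c,allow_pickle=True)
cv2.imwrite("pics/w4.png",im[:,:,::-1])
cv2.imwrite("pics/w4c.png",cv2.resize(im[100:350,150:450,::-1],None,fx=2.5,fy=2.5))
E
```

```text
time: 8.48
tool_pos: [468.2, -91.5, 260.4]
tcp_rot: [-0.516, -0.484, 0.483, 0.516]
contact_force: [0.7, 0.1, 0.5]
finger_gap: 69.7
```

View pics/w4.png

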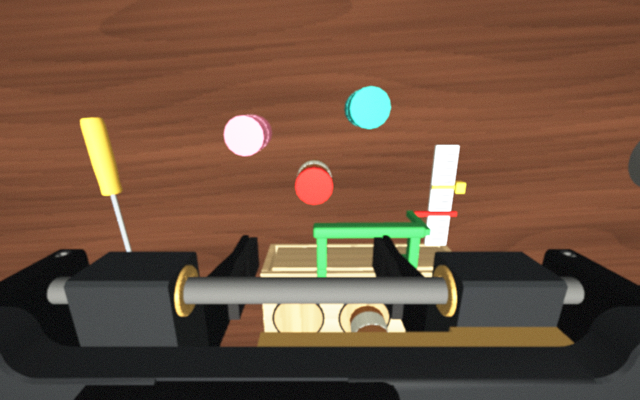

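```bash
python3 -m creep '{"translation":[[0,1.5,0],[0,3,0],[0,3,0],[0,3,0],[0,3,0],[0,3,0],[0,2.5,0],[0,1.4,0],[0,0.5,0],[0,0,0],[0,0,0],[0,0,0]],"dr":[[0,0,0],[0,0,0],[0,0,0],[0,0,0],[0,0,0],[0,0,0],[0,0,0],[0,0,0],[0,0,0],[0,0,0],[0,0,0],[0,0,0]],"jaw":[0.8,0.8,0.8,0.8,0.8,0.8,0.8,0.8,0.8,0.3,0.3,0.3]}' 25
python3 -m creep '{"translation":[[0,0,0],[0,0,0],[0,0,0]],"dr":[[0,0,0],[0,0,0],[0,0,0]],"jaw":[0.3,0.3,0.3]}' 25
```

```text
time: 9.53
tool_pos: [469.2, -91.7, 52.8]
tcp_rot: [0.516, 0.484, -0.484, -0.515]
contact_force: [0.5, 0.2, 0.3]
finger_gap: 57.0
time: 9.78
tool_pos: [468.9, -92.0, 53.1]
tcp_rot: [0.517, 0.484, -0.483, -0.515]
contact_force: [0.8, 0.7, 4.1]
finger_gap: 43.1
```

```bash
python3 -m creep '{"translation":[[0,-1,0],[0,-2.5,0],[0,-2.5,0],[0,-2.5,0],[0,-2.5,0],[0,-1.5,0],[0,-0.5,0],[0,0,0]],"dr":[[0,0,0],[0,0,0],[0,0,0],[0,0,0],[0,0,0],[0,0,0],[0,0,0],[0,0,0]],"jaw":[0.3,0.3,0.3,0.3,0.3,0.3,0.3,0.3]}' 25
python3 -m creep '{"translation":[[-0.4,0,-1],[-0.5,0,-2.2],[-0.5,0,-2.2],[-0.4,0,-2.2],[-0.32,0,-2.2],[0,0,-2.2],[0,0,-2.2],[0,0,-1.6],[0,0,-1.0],[0,0,-0.4],[0,0,0],[0,0,0]],"dr":[[0,0,0],[0,0,0],[0,0,0],[0,0,0],[0,0,0],[0,0,0],[0,0,0],[0,0,0],[0,0,0],[0,0,0],[0,0,0],[0,0,0]],"jaw":[0.3,0.3,0.3,0.3,0.3,0.3,0.3,0.3,0.3,0.3,0.3,0.3]}' 25
python3 - <<'E'
from h import *
c=bot.calibration("wrist");s=bot.get_state();print(s["tool_pos"]);im=np.ascontiguousarray(bot.grab_frame("wrist")[:,:,::-1]); 
cv2.imwrite("pics/w5.png",im)
th=np.linspace(0,2*np.pi,60);p=s["tool_pos"]
for ce,r,z,col in [((639.4,-125.8),34,85,(255,0,0)),((638.5,-123.5),34,85,(255,255,0)),((p[0],p[1]),22,p[2]-53,(0,255,0))]:
    P=[(ce[0]+r*np.cos(t),ce[1]+r*np.sin(t),z) for t in th]
    cv2.polylines(im,[proj("wrist",P,c).round().astype(int)],True,col,1)
cv2.imwrite("pics/w5o.png",cv2.resize(im[120:340,190:530],None,fx=2.3,fy=2.3))
E
```

```text
time: 10.45
tool_pos: [468.5, -91.8, 183.7]
tcp_rot: [0.517, 0.484, -0.483, -0.515]
contact_force: [-0.1, -0.7, -1.9]
finger_gap: 43.3
time: 11.45
tool_pos: [637.4, -123.5, 180.4]
tcp_rot: [-0.515, -0.483, 0.484, 0.517]
contact_force: [-0.5, -0.4, -2.4]
finger_gap: 43.7
[ 637.36891302 -123.51545479  180.39989044]
```

View pics/w5o.png

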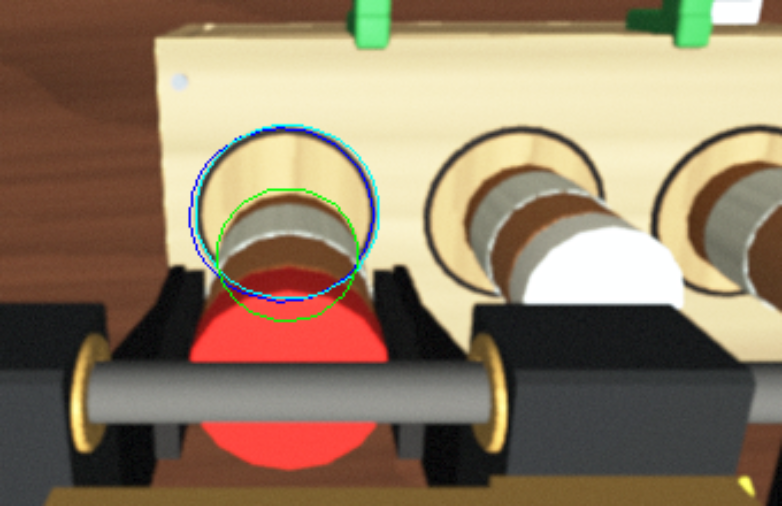

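```bash
python3 -m creep '{"translation":[[0,1,0],[0,1.2,0],[0,0.8,0],[0,0.4,0],[0,0.3,0],[0,0.2,0],[0,0.1,0],[0,0,0],[0,0,0]],"dr":[[0,0,0],[0,0,0],[0,0,0],[0,0,0],[0,0,0],[0,0,0],[0,0,0],[0,0,0],[0,0,0]],"jaw":[0.3,0.3,0.3,0.3,0.3,0.3,0.3,0.3,0.3]}' 25
```

```text
time: 12.25
tool_pos: [638.6, -123.8, 142.4]
tcp_rot: [0.516, 0.484, -0.484, -0.515]
contact_force: [-0.1, -1.1, -1.9]
finger_gap: 43.7
```

```bash
python3 -m creep '{"translation":[[0,0.2,0],[0,0.1,0],[0,0.05,0],[0,0.05,0],[0,0.05,0],[0,0,0],[0,0,0]],"dr":[[0,0,0],[0,0,0],[0,0,0],[0,0,0],[0,0,0],[0,0,0],[0,0,0]],"jaw":[0.3,0.3,0.3,0.3,0.3,0.3,0.3]}' 25
```

```text
time: 12.83
tool_pos: [638.4, -123.7, 138.2]
tcp_rot: [0.516, 0.484, -0.484, -0.516]
contact_force: [-0.9, -0.2, 3.5]
finger_gap: 43.5
```

```bash
python3 -m creep '{"translation":[[0,0,0],[0,0,0],[0,0,0],[0,-0.5,0],[0,-1.5,0],[0,-2.5,0],[0,-2.5,0],[0,-2.5,0],[0,-2,0],[0,-1,0],[0,0,0]],"dr":[[0,0,0],[0,0,0],[0,0,0],[0,0,0],[0,0,0],[0,0,0],[0,0,0],[0,0,0],[0,0,0],[0,0,0],[0,0,0]],"jaw":[0.6,0.7,0.7,0.7,0.7,0.7,0.7,0.7,0.7,0.7,0.7]}' 25
python3 - <<'E'
from h import *
c=bot.calibration("wrist");im=bot.grab_frame("wrist"); 
np.save("w6.npy",c,allow_pickle=True)
cv2.imwrite("pics/w6.png",im[:,:,::-1])
s=bot.get_state();d=np.array([524.5,-32.5])-s["tool_pos"][:2]; Rm=R.from_quat(s["tcp_rot"]).as_matrix(); print(s["time"],Rm.T@[*d,0],s["tool_pos"],s["q"])
cv2.imwrite("pics/w6c.png",cv2.resize(im[0:260,240:540,::-1],None,fx=2.3,fy=2.3,interpolation=cv2.INTER_CUBIC))
E
```

```text
time: 13.75
tool_pos: [639.9, -124.2, 265.7]
tcp_rot: [0.518, 0.485, -0.483, -0.514]
contact_force: [0.4, -0.5, -0.1]
finger_gap: 60.9
13.8 [ 83.90925204  -0.35551936 119.9499721 ] [ 638.85987867 -123.88218058  263.58098993] [-3.62948433e-01  5.40261311e-01  1.34130071e+00  1.47404238e-05
  1.25747491e+00 -1.86998542e+00]
```

View pics/w6c.png

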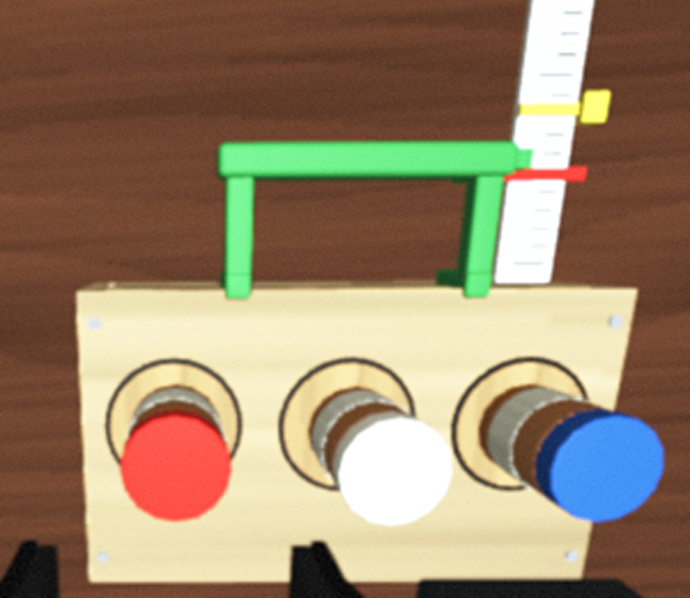

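```bash
python3 -m creep '{"translation":[[0.9,0,1.3],[2,0,2.8],[2,0,2.8],[1.9,0,2.8],[1.1,0,1.6],[0.49,0,0.7],[0,0,0],[0,0,0],[0,0,0],[0,0,0],[0,0,0],[0,0,0]],"dr":[[0,0,0],[0,0,0],[0,0,0],[0,0,0],[0,0,0],[0,0,0],[0,0.12,0],[0,0.12,0],[0,0.12,0],[0,0.12,0],[0,0.12,0],[0,0.12,0]],"jaw":[0.7,0.7,0.7,0.7,0.7,0.7,0.7,0.7,0.6,0.6,0.6,0.6]}'
python3 -m creep '{"translation":[[0,0,0],[0,0,0],[0,0,0],[0,0,0],[0,0,0],[0,0,0],[0,0,0],[0,0,0],[0,0,0],[0,0,0]],"dr":[[0,0.12,0],[0,0.12,0],[0,0.12,0],[0,0.12,0],[0,0.12,0],[0,0.12,0],[0,0.12,0],[0,0.011,0],[0,0,0],[0,0,0]],"jaw":[0.6,0.6,0.6,0.6,0.6,0.6,0.6,0.6,0.6,0.6]}'
python3 - <<'E'
from h import *
s=bot.get_state(); c=bot.calibration("wrist"); im=np.ascontiguousarray(bot.grab_frame("wrist")[:,:,::-1]); cv2.imwrite("pics/w7.png",im); np.save("w7.npy",c,allow_pickle=True)
t=bot.grab_frame("top"); cv2.imwrite("pics/top7.png",t[:,:,::-1])
cv2.imwrite("pics/top7c.png",cv2.resize(t[90:290,230:480,::-1],None,fx=2.8,fy=2.8,interpolation=cv2.INTER_CUBIC))
print(s["tool_pos"],R.from_quat(s["tcp_rot"]).as_matrix().round(3),s["q"],s["time"])
E
```

```text
time: 14.8
tool_pos: [524.3, -32.9, 261.3]
tcp_rot: [-0.654, -0.269, 0.269, 0.654]
contact_force: [-0.7, 0.6, -0.2]
finger_gap: 52.7
time: 15.63
tool_pos: [524.1, -32.6, 261.9]
tcp_rot: [-0.707, 0.022, -0.022, 0.707]
contact_force: [0.0, 0.1, 0.7]
finger_gap: 52.4
[524.09272344 -32.62042403 261.88995714] [[ 0.998 -0.001  0.062]
 [-0.062  0.     0.998]
 [-0.001 -1.     0.   ]] [-2.75069568e-01  3.68167428e-01  1.65702053e+00 -1.67914417e-04
  1.11726974e+00 -2.13263210e-01] 15.6333
```

View pics/w7.png

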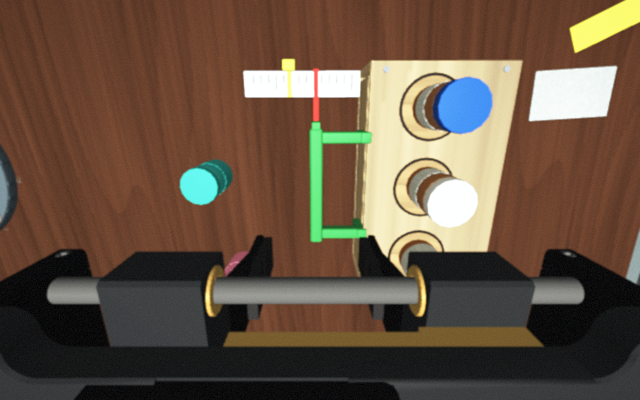

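View pics/top7c.png

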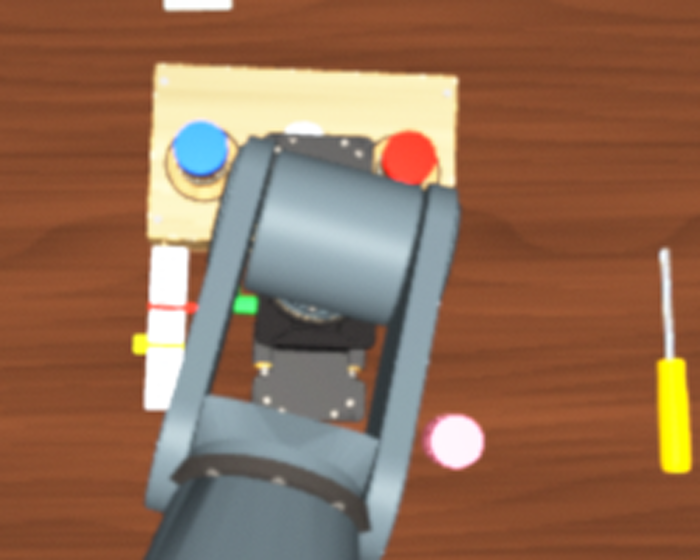

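Run:
```python
from h import *
c=np.load("w7.npy",allow_pickle=True).item()
im=cv2.imread("pics/w7.png")
cv2.imwrite("pics/w7c.png",cv2.resize(im[40:260,230:390],None,fx=3.4,fy=2.7*1,interpolation=cv2.INTER_CUBIC))
cv2.imwrite("pics/w7s.png",cv2.resize(im[55:135,235:375],None,fx=5.5,fy=5.5,interpolation=cv2.INTER_CUBIC))
f=lambda x,y:(x/2.8+230-.3,y/2.8+90-.3)
for n,p in [("blue",(201,149)),("red",(409,158))]: print(n,ray("top",f(*p),155).round(1))
for n,p,z in [("bluecap",(463,105),155),("whitecap",(449,202),155),("h top",(316.5,127),90),("h bot",(316.5,240),90),("ptr",(317,85),25),("mark",(290,85),6),("cW",(422,190),85),("cA",(430,107),85)]: print(n,ray("wrist",p,z,c).round(1))
```

```text
blue [648.9  44.6 155. ]
red [ 638.6 -123.4  155. ]
bluecap [647.5  46.6 155. ]
whitecap [642.  -34.7 155. ]
h top [529.   33.7  90. ]
h bot [521.2 -93.4  90. ]
ptr [532.6  79.3  25. ]
mark [498.8  83.    6. ]
cW [642.6 -42.2  85. ]
cA [647.   46.1  85. ]
```

View pics/w7s.png

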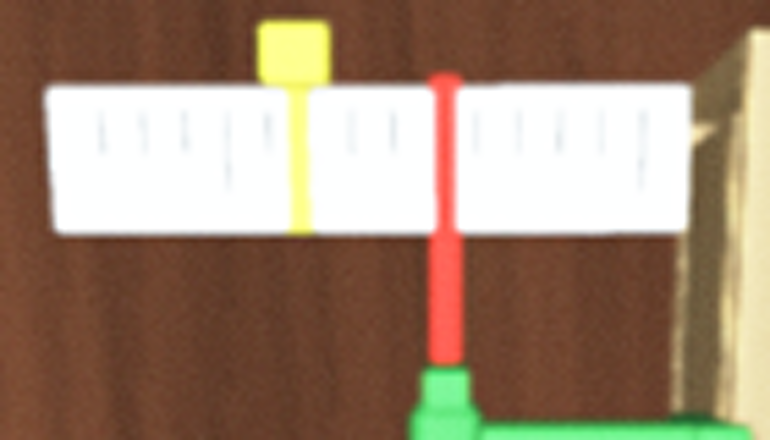

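View pics/w7c.png

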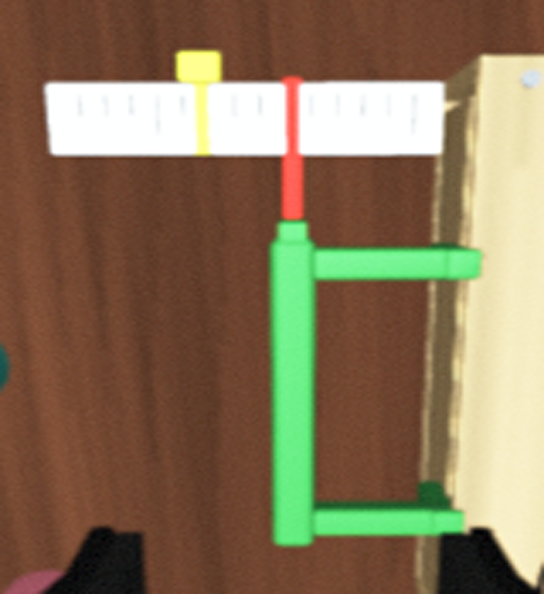

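```bash
python3 -m creep '{"translation":[[0,0,0],[-0.18,1.49,0],[-0.36,2.98,0],[-0.36,2.98,0],[-0.36,2.98,0],[-0.36,2.98,0],[-0.18,1.49,0],[0,0,0],[0,0,0]],"dr":[[0,0,-0.12],[0,0,0],[0,0,0],[0,0,0],[0,0,0],[0,0,0],[0,0,0],[0,0,0],[0,0,0]],"jaw":[0.6,0.6,0.6,0.6,0.6,0.6,0.6,0.6,0.6]}' 20
python3 - <<'E'
from h import *
for n in ["scene","wrist"]:
    im=bot.grab_frame(n)
    if n=="scene": im=cv2.resize(im[120:290,210:380],None,fx=3.5,fy=3.5,interpolation=cv2.INTER_CUBIC)
    cv2.imwrite(f"pics/{n}8.png",im[:,:,::-1])
s=bot.get_state();print(s["tool_pos"],R.from_quat(s["tcp_rot"]).as_matrix().round(3))
E
```

```text
time: 16.48
tool_pos: [523.7, -32.3, 111.9]
tcp_rot: [0.707, 0.019, 0.064, -0.704]
contact_force: [0.8, -0.1, 0.0]
finger_gap: 51.9
[525.01408505 -32.62903729 113.57120986] [[ 0.991  0.122  0.064]
 [-0.063 -0.008  0.998]
 [ 0.122 -0.993 -0.001]]
```

View pics/scene8.png

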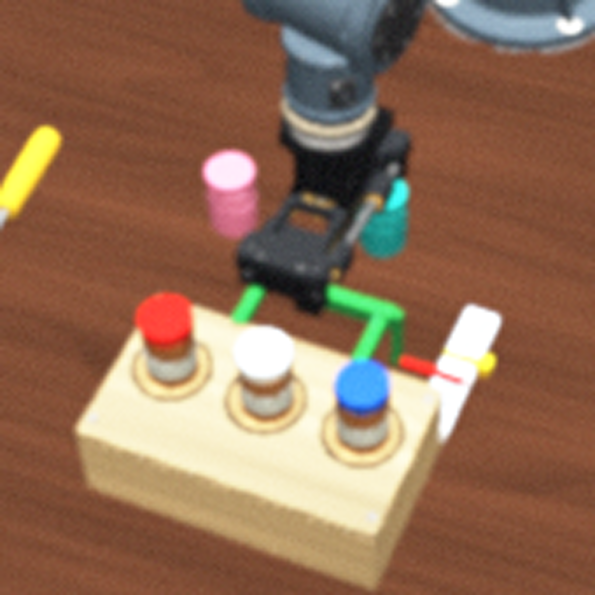

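View pics/wrist8.png

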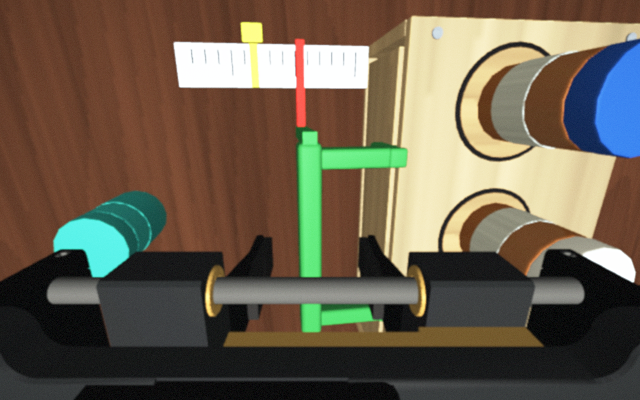

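```bash
python3 -m creep '{"translation":[[-0.1,0.8,0],[-0.12,1,0],[-0.1,0.8,0],[-0.05,0.45,0],[0,0,0],[0,0,0],[0,0,0],[0,0,0],[0,0,0]],"dr":[[0,0,0],[0,0,0],[0,0,0],[0,0,0],[0,0,0],[0,0,0],[0,0,0],[0,0,0],[0,0,0]],"jaw":[0.6,0.6,0.6,0.6,0.6,0.2,0.05,0.05,0.05]}' 20
python3 -m creep '{"translation":[[0,0,0],[0,0,0],[0,0,0],[0,0,0],[0,0,0],[0,0,0]],"dr":[[0,0,0],[0,0,0],[0,0,0],[0,0,0],[0,0,0],[0,0,0]],"jaw":[0,0,0,0,0,0]}' 25
```

```text
time: 17.33
tool_pos: [524.1, -32.4, 82.0]
tcp_rot: [0.707, 0.02, 0.065, -0.704]
contact_force: [-0.6, 0.1, 0.5]
finger_gap: 33.2
time: 17.83
tool_pos: [524.2, -32.4, 81.9]
tcp_rot: [0.707, 0.02, 0.065, -0.704]
contact_force: [1.9, 1.6, 2.0]
finger_gap: 15.0
```

```bash
python3 -m creep '{"translation":[[-0.2,-0.025,0],[-0.4,-0.05,0],[-0.5,-0.06,0],[-0.5,-0.06,0],[-0.5,-0.06,0],[-0.5,-0.06,0],[-0.4,-0.05,0],[-0.25,-0.03,0],[-0.1,-0.012,0],[0,0,0],[0,0,0],[0,0,0]],"dr":[[0,0,0],[0,0,0],[0,0,0],[0,0,0],[0,0,0],[0,0,0],[0,0,0],[0,0,0],[0,0,0],[0,0,0],[0,0,0],[0,0,0]],"jaw":[0,0,0,0,0,0,0,0,0,0,0,0]}' 40
python3 - <<'E'
from h import *
s=bot.get_state();print(s["tool_pos"],s["contact_force"])
c=bot.calibration("wrist"); im=bot.grab_frame("wrist"); cv2.imwrite("pics/w9.png",im[:,:,::-1]); np.save("w9.npy",c,allow_pickle=True)
cv2.imwrite("pics/w9c.png",cv2.resize(im[0:150,140:440,::-1],None,fx=2.6,fy=2.6,interpolation=cv2.INTER_CUBIC))
t=bot.grab_frame("top")
cv2.imwrite("pics/top9c.png",cv2.resize(t[90:290,230:480,::-1],None,fx=2.8,fy=2.8,interpolation=cv2.INTER_CUBIC))
E
```

```text
time: 18.83
tool_pos: [492.4, -30.5, 82.0]
tcp_rot: [0.707, 0.021, 0.067, -0.704]
contact_force: [5.9, 2.7, -4.3]
finger_gap: 14.9
[492.37117969 -30.5173293   81.97864158] [ 5.90352579  2.6845836  -4.27997273]
```

View pics/w9c.png

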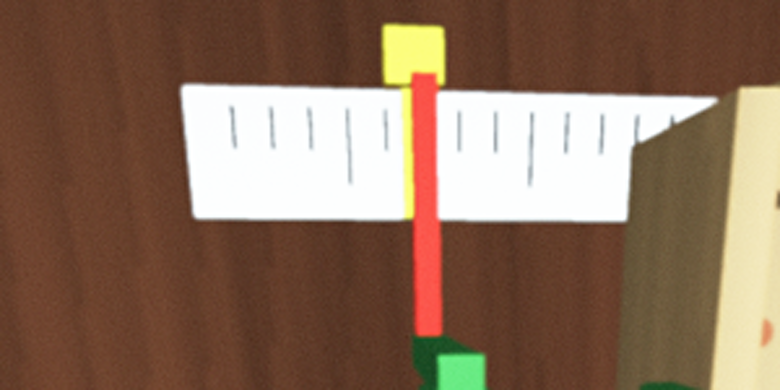

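View pics/top9c.png

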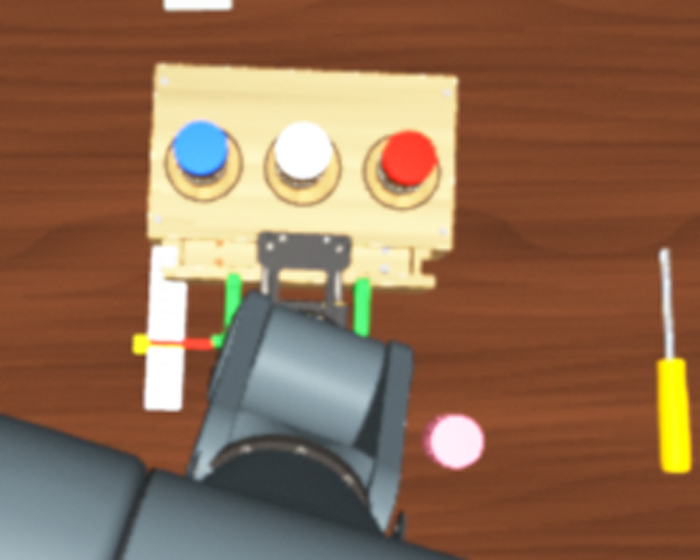

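Run:
```python
from h import *
c=np.load("w9.npy",allow_pickle=True).item()
xc=np.array([.998,-.064])
g=lambda x,y:(x/2.6+140-.3,y/2.6-.3)
for n,p,z in [("ptr",(425,150),25),("mark",(415,150),7),("tab",(413,55),12),("L edge",(403.5,150),7)]:
    P=ray("wrist",g(*p),z,c); print(n,P.round(1),(P[:2]-[654.9,-41.5])@xc)
f=lambda x,y:(x/2.8+230-.3,y/2.8+90-.3)
for n,p,z in [("ptr",(170,343.5),25),("tab",(140,344),12)]:
    P=ray("top",f(*p),z); print(n,P.round(1),(P[:2]-[654.9,-41.5])@xc)
```

```text
ptr [498.9  82.7  25. ] -163.60167653011666
mark [498.1  85.6   7. ] -164.60508002737132
tab [498.9 105.7  12. ] -165.10482104509023
L edge [495.2  85.7   7. ] -167.55718274582625
ptr [499.1  78.6  25. ] -163.13558836624935
tab [499.9 106.2  12. ] -164.12984419444095
```

```bash
python3 -m creep '{"translation":[[-0.06,-0.007,0],[-0.06,-0.007,0],[0,0,0],[0,0,0],[0,0,0],[0,0,0]],"dr":[[0,0,0],[0,0,0],[0,0,0],[0,0,0],[0,0,0],[0,0,0]],"jaw":[0,0,0,0,0,0]}' 40
python3 -m creep '{"translation":[[0,0,0],[0,0,0],[0,0,0],[0,0,0],[0,0,0],[0,0,0],[0,0,0],[0,0,0],[0,0,0],[0,0,0],[0,0,0],[0,0,0]],"dr":[[0,0,0],[0,0,0],[0,0,0],[0,0,0],[0,0,0],[0,0,0],[0,0,0],[0,0,0],[0,0,0],[0,0,0],[0,0,0],[0,0,0]],"jaw":[0,0,0,0,0,0,0,0,0,0,0,0]}' 40
python3 - <<'E'
from h import *
s=bot.get_state();print(s["tool_pos"],s["contact_force"])
im=bot.grab_frame("wrist"); 
cv2.imwrite("pics/w10c.png",cv2.resize(im[0:150,140:440,::-1],None,fx=2.6,fy=2.6,interpolation=cv2.INTER_CUBIC))
t=bot.grab_frame("scene")
cv2.imwrite("pics/scene10.png",cv2.resize(t[120:290,210:380,::-1],None,fx=3.5,fy=3.5,interpolation=cv2.INTER_CUBIC))
f=lambda x,y:(x/2.8+230-.3,y/2.8+90-.3)
for n,p in [("blue",(201,149)),("white",(303,151)),("red",(409,158))]: print(n,ray("top",f(*p),155).round(1))
E
```

```text
time: 19.43
tool_pos: [491.3, -30.5, 82.0]
tcp_rot: [0.707, 0.021, 0.067, -0.704]
contact_force: [7.4, 2.5, -3.4]
finger_gap: 14.6
time: 20.43
tool_pos: [491.3, -30.5, 82.0]
tcp_rot: [0.707, 0.021, 0.067, -0.704]
contact_force: [7.0, 1.5, -3.6]
finger_gap: 15.0
[491.34451349 -30.47808025  81.95492795] [ 6.98509437  1.4731763  -3.56064412]
blue [648.9  44.6 155. ]
white [645.8 -37.8 155. ]
red [ 638.6 -123.4  155. ]
```

View pics/w10c.png

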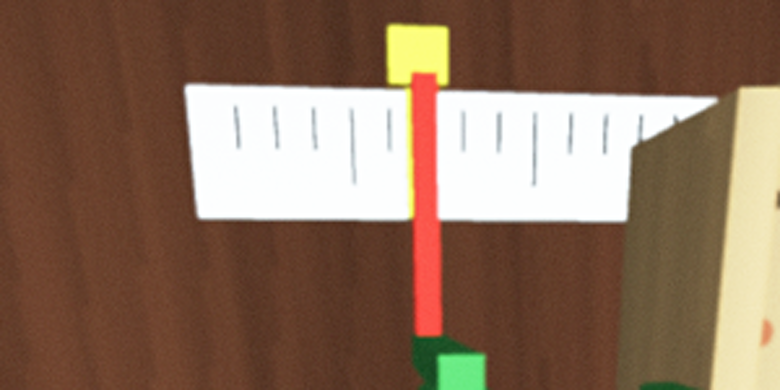

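View pics/scene10.png

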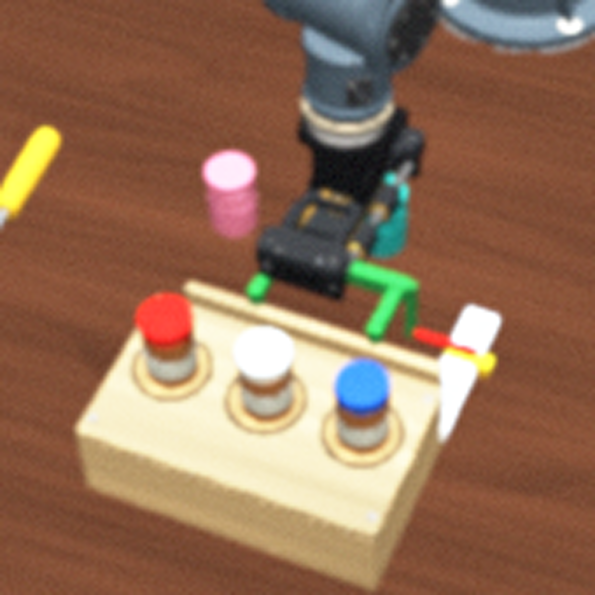

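The pointer now covers the mark and the drawer holds steady (about 7 N spring force). The jars stand in their circles.

```bash
python3 -c "
from station import bot
print(bot.sign_off()); print(bot.get_state()['time'])"
```

```text
the job is handed in; nothing more can be done
None
the job is handed in; nothing more can be done
```

The job is handed in. The blue and red jars stand in the two empty circles, and the gripper is still holding the drawer at the yellow mark.

- **Jars:** I moved both jars while the drawer was still shut. The last top-camera measurements put each within about 3 mm of its circle's centre, upright and released. The white-capped jar measured the same as at the start.
- **Drawer:** I gripped the handle at about 40 N and pulled the drawer out by about 33 mm. The pointer measured 1.0 to 1.5 mm short of the mark, so I pulled about 1 mm further. After that it looked level with the mark in the wrist picture, but I didn't measure it again. It held steady for a second with about 7 N of pull at the wrist.
- **Other objects:** The arm did not go near the screwdriver or the roll of tape. The screwdriver looks unmoved; I did not re-measure the tape.
- **Disagreements:** The top and wrist cameras differed by up to about 3 mm on most points, within the 13 mm jar and 7 mm pointer tolerances. The jaws hold the handle at a tilt of about 0.12 rad, which I chose so the gripper body would clear the white jar.
- **Timing:** About 20.5 s of the 64 s had passed on the clock at hand-in.

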